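Unlock a sample keeper through its hidden key hole and take the jar out

ROBOT

A 6-joint arm with a two-finger parallel gripper is mounted at the origin on a cart in front of the work surface, level with it; the furniture and walls round the work are solid. World frame = base frame: x ahead of the robot, y to its left, z up, the work surface at z = 0. Lengths are in m, angles in rad, forces in N, time in s.
With the tool pointing down it reaches from about 0.35 to 0.975 m from the base axis. Payload 4.9 kg.
Tool frame: the origin (TCP) lies midway between the tips of the shut fingers; the grasp point (between the pads) lies 19 mm behind it (env.hold_point_z is the distance from the TCP to the grasp point, in m); z points along the fingers, y is the line along which they close (so a half turn about z gives the same grasp; the last joint's range is limited). The gripper opens to 85 mm and grips with 20 to 120 N. Pads are 22 mm wide; open, the fingers measure 114 mm over their backs; the gripper's body (76 mm by 85 mm) begins 54 mm behind the grasp point. The pads swing forward as they close: fully open they stand 13 mm farther back than shut.
Start: joints at [1.009, 0.053, 1.613, -0, 1.476, -0.119], TCP at [0.268, 0.565, 0.231] pointing down, gripper open.
Joint ranges: [-3.01, 3.01], [-1.01, 2.22], [0.06, 2.58], [-1.02, 4.17], [0.09, 2.62], [-3.14, 3.14]. Speed limits (rad/s): [2.57, 2.57, 3.14, 3.14, 3.14, 3.14].

INTERFACE

Orientations are given as a rotation vector (axis times angle).
In Python, from workcell import env gives the robot as it stands.
- The arm moves only by the shell command python3 nudge.py 'ROWS' [FORCE]. ROWS is a JSON list of rows, 1 to 8 of them, each of 5 numbers: dx, dy, dz in m, then a turn about the tool's z in rad, then the finger opening in m; each row shifts and turns the commanded pose from where the row before left it, along the tool's axes as they then stand; what a row does not reach is not made up. A row lasts 1/12 s, in which the tool goes at most 0.0417 m and 0.125 rad, less where a joint would pass 70% of its speed; a pose out of reach is approached as far as the arm can. The fingers move at their own pace and stop on an object; FORCE is the grip in N (left out, the last holds). Time passes only in rows, so rows that do not move let the fingers close. It prints the time, the measured TCP pose, the force, the opening and the grip force at its end.
- env.get_state(): the state, without advancing time (a new reading comes with each control period).
- env.capture(name): name is "scene" or "side" or "wrist"; returns the picture (420x560x3 uint8, red, green, blue); there is no depth.
- env.camera_info(name): a dict with "fx", "fy", "cx", "cy" (pixels), "world_from_camera" (4x4, takes a point from camera to world coordinates); the wrist camera has in their place "T_tool_cam" (4x4, takes a point from camera to tool coordinates, whose origin is the TCP and whose axes are the flange's). Camera axes: x right, y down, z forward; pixel columns grow to the right and rows downward; lengths in m; the calibration is good to about 2 mm. The wrist camera is an equidistant fisheye: a pixel r from the principal point sees the ray r / f radians off the axis. A picture is of the moment at which its call begins: read the wrist's pose just before it. camera_info takes no time and is no camera call.
- env.job_done(): hands the job in; it is judged then, once.
The state is a dict: "t": time; "joint_pos": joint angles; "qd": joint speeds; "effort": joint torques, N m; "eef_pos": TCP position; "orientation": TCP orientation; "wrist_force": force on the tool from outside, world axes, zero at the start; "moment": the same for the moment, N m; "gripper_width": finger opening in m; "grasp_force": force on a finger pad.
Only numpy, scipy, OpenCV 4.12 (cv2) and the standard library are available. Lean on these libraries where they do the work, as an engineer would, in place of code of your own. Each camera call takes 0.05 s, during which the arm holds its last target. There are 200 camera calls.

TASK

Take the orange-handled key pin from its blue stand and slide its tip along the long slot of the grey sample keeper until it drops into the hidden hole of the slide below; with the pin in that hole, draw the slide fully open, the way the yellow arrow points, so that the red hold-down moves off the jar (do not push the hold-down itself). Finish with the pin back upright in its stand and the red-lidded jar lifted out of the keeper and standing upright in the white tray, next to the jar already there. Never tip the jar over, and leave that other jar and the other things on the bench where they are.

Things in the scene. Friction and masses are not known exactly. Their poses are not given: they have to be found in the camera images.
- keeper: Sample keeper, a flat fixed box 150 (x) x 260 (y) x 45 mm high, aluminium top plate, grey sides. Origin: centre of the underside; x to its back, y along its slot the way the yellow arrow points. The slot, 11 mm wide and 115 long with a 3 mm bevel, lies near the front at x = -45, y = -80 to +35 mm. The jar's nest, 46 mm wide and 10 deep, is centred at x = 25, y = -30 mm.
- slot_start (a point): Middle of the slot's -y end, at plate-top height. 13 mm below (32 mm over the bench) a black slide fills the slot's whole floor. Its one hole is 10 mm long along the slot, wider than the slot across, 12 mm deep (floor 20 mm over the bench). At the start the hole's middle lies 15 to 60 mm from this point, different each time, dark on dark: find it by feel.
- slot_end (a point): Middle of the slot's +y end, at plate-top height. With the pin's tip in the hole, pushing this way draws the slide 45 mm to a hard stop, against about 4 N of friction and some damping; it stays where it is left.
- hold_down (a joint): Travel in m of the hold-down (and of the slide linked to it) from closed, 0, to fully open at the stop, 0.045; it grows towards the keeper's +y.
- hold_down_tip (a point): Front end of the red hold-down, a level bar 16 mm wide and 8 thick, underside 3 mm above the jar's lid, top 102 mm over the bench, carried by a 10 mm steel post 50 mm behind this point. It is linked to the slide and moves with it. Closed, it lies across the middle of the lid; open, it stands 45 mm farther to the keeper's +y and the jar is free from above.
- pin: Key pin, 88 mm long, 60 g, loose, upright in its stand. Origin at its tip, z towards the handle. Steel shaft 6 mm thick for the first 34 mm with a small bevelled tip, then a dark collar 26 mm wide and 4 mm thick, then a round orange handle 16 mm thick from 38 to 88 mm.
- pin_tip (a point): The lower end of the key pin.
- pin_grip (a point): Middle of the handle, on the pin's axis, 63 mm above the tip.
- stand: Fixed blue block 60 x 60 x 40 mm, origin at the centre of the underside. A round hole 14 mm wide (bevelled 3 mm) goes right through its middle; the pin's shaft hangs in it, the collar rests on the top, the tip 6 mm above the bench.
- stand_hole (a point): Centre of the mouth of the stand's hole, on its top, 40 mm above the bench.
- jar: Small white jar with a red lid, 42 mm wide and 56 mm tall, about 60 to 110 g, loose, in the nest of the keeper (its underside 35 mm above the bench, 46 mm of it stand out of the plate). Origin: centre of its underside.
- tray: Fixed white tray 150 (x) x 120 (y) mm, walls 4 mm thick and 16 mm high, floor 4 mm thick. Origin: centre of the underside. A white jar stands in the +x half, the -x half is free.
- jar_b: White jar with a white lid, 49 mm wide, 52 mm tall, standing in the +x half of the tray; must stay there. Origin: centre of its underside.
- beaker: Small glass beaker, 52 mm wide, 51 mm tall; bystander. Origin: centre of its underside.
- jar_c: Jar with a red lid, yellowish contents, 41 mm wide and 66 mm tall, standing on the bench; bystander. Origin: centre of its underside.

How it is judged:
By the outcome, as a careful person would: the job done as asked, in the order asked, and still so for the second after the job is handed in, with the robot touching nothing.
It also fails if it takes over 64 s, if anything falls off the work surface, if the arm or the gripper's body presses on something with over 40 N, if the wrist force passes 120 N, or if a joint passes its speed limit or range.

## Working session

There is one attempt and no reset: what is moved stays moved. The work goes in short steps, Python scripts to look and compute and a shell command to move; the robot and the scene stay as the last step left them, time stands still between calls to the robot, and variables do not carry over. Pictures are saved under pics/ and viewed, at most 10 in all, crops included, and the job is handed in when it is done.

```bash
ls; mkdir -p pics
python3 - <<'E'
from workcell import env
import cv2
s=env.get_state();print(s)
print(env.hold_point_z)
ims=[]
for n in("scene","side"):
    i=env.camera_info(n);print(n,{k:(v if not hasattr(v,'shape') else v.round(4).tolist()) for k,v in i.items()})
    im=env.capture(n);cv2.imwrite(f'pics/{n}0.png',im[:,:,::-1])
i=env.camera_info("wrist");print(i)
E
```

```text
nudge.py
pics
workcell.py
{'t': 0.0, 'joint_pos': array([ 1.00899485e+00,  5.33344543e-02,  1.61428852e+00, -1.25253341e-05,
        1.47602061e+00, -1.19040219e-01]), 'qd': array([-0.00115485, -0.00130902, -0.00189732,  0.00019567,  0.00144318,
        0.00053051]), 'effort': array([-1.34609845e-04, -3.93706441e+01, -3.70163512e+01, -1.95957437e-04,
        7.59706367e-03,  5.73591990e-06]), 'eef_pos': array([0.26746186, 0.56418635, 0.2300802 ]), 'orientation': array([-6.89670818e-01, -3.06426517e+00,  3.04260976e-03]), 'wrist_force': array([ 0.67058456, -0.05026487,  0.30881776]), 'moment': array([ 0.0332101 , -0.00937311, -0.0284674 ]), 'grasp_force': 0.0, 'gripper_width': 0.08555619098373521}
0.0187
scene {'fx': 473.46604349374445, 'fy': 473.46604349374445, 'cx': 283.1885274079341, 'cy': 208.92398425848506, 'world_from_camera': [[0.6446, -0.5918, 0.4839, -0.0028], [-0.7645, -0.4932, 0.4151, -0.4505], [-0.007, -0.6375, -0.7704, 0.9162], [0.0, 0.0, 0.0, 1.0]]}
side {'fx': 458.7977589713456, 'fy': 458.7977589713456, 'cx': 283.30874779463244, 'cy': 210.7195984250259, 'world_from_camera': [[-0.9993, 0.0026, -0.0369, 0.5881], [0.0347, 0.4087, -0.912, 1.1625], [0.0127, -0.9127, -0.4085, 0.6104], [0.0, 0.0, 0.0, 1.0]]}
{'fx': 325.19226210127806, 'fy': 325.19226210127806, 'cx': 276.29423532161263, 'cy': 213.11461956596597, 'T_tool_cam': array([[-9.53269844e-05, -9.49070890e-01, -3.15062593e-01,
         8.09729698e-02],
       [ 9.99999990e-01, -5.68747668e-05, -1.31239947e-04,
         6.36870814e-05],
       [ 1.06636901e-04, -3.15062602e-01,  9.49070885e-01,
        -1.42883714e-01],
       [ 0.00000000e+00,  0.00000000e+00,  0.00000000e+00,
         1.00000000e+00]])}
```
View pics/scene0.png

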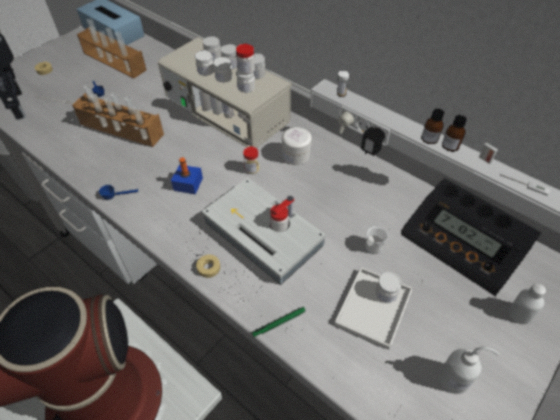

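View pics/side0.png

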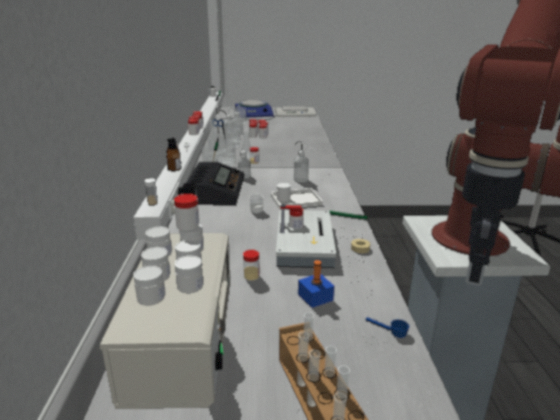

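The scene view shows the stand and pin at about (185,175), the keeper at (263,230) with its slot at (258,238), the jar at (280,213), the tray at (373,305), jar_c at (251,157) and the beaker at (375,238). In the side view the stand is at (317,288) and the keeper at (306,240).

Create h.py:
```python
import numpy as np,cv2
from scipy.spatial.transform import Rotation as R
from workcell import env
def ray(name,uv,st=None):
    i=env.camera_info(name);u,v=(uv[0]-i['cx'])/i['fx'],(uv[1]-i['cy'])/i['fy']
    if name=='wrist':
        r=np.hypot(u,v);k=np.sin(r)/max(r,1e-9);d=np.array([u*k,v*k,np.cos(r)])
        T=np.eye(4);T[:3,:3]=R.from_rotvec(st['orientation']).as_matrix();T[:3,3]=st['eef_pos'];T=T@i['T_tool_cam']
    else: d=np.array([u,v,1.]);T=i['world_from_camera']
    return T[:3,3],T[:3,:3]@d
def onz(name,uv,z,st=None):
    o,d=ray(name,uv,st);return o+d*(z-o[2])/d[2]
def tri(o1,d1,o2,d2):
    A=np.stack([d1,-d2],1);s=np.linalg.lstsq(A,o2-o1,rcond=None)[0]
    p,q=o1+d1*s[0],o2+d2*s[1];return (p+q)/2,np.linalg.norm(p-q)
def blobs(m,amin=15):
    n,l,s,c=cv2.connectedComponentsWithStats(m.astype(np.uint8));return [(s[k,4],c[k].round(1).tolist(),s[k,:4].tolist()) for k in range(1,n) if s[k,4]>=amin]
```

Run:
```python
from h import *
for n in('scene','side'):
    im=cv2.imread(f'pics/{n}0.png');H=cv2.cvtColor(im,cv2.COLOR_BGR2HSV);h,s,v=cv2.split(H)
    print(n,'orange',blobs((h>4)&(h<16)&(s>170)&(v>90)))
    print('blue',blobs((h>105)&(h<130)&(s>150)&(v>60),40))
    print('red',blobs(((h<4)|(h>174))&(s>150)&(v>70)))
    print('yellow',blobs((h>18)&(h<32)&(s>90)&(v>120)))
a=cv2.imread('pics/scene0.png')[170:290,150:330];b=cv2.imread('pics/side0.png')[190:310,240:380]
c=cv2.imread('pics/scene0.png')[255:355,320:420]
z=lambda x,k:cv2.resize(x,None,fx=k,fy=k,interpolation=cv2.INTER_CUBIC)
o=np.zeros((600,800,3),np.uint8);A=z(a,2.5);o[:300,:450]=A;B=z(b,2.5);o[:300,450:800]=B;C=z(c,3);o[300:600,:300]=C
cv2.imwrite('pics/z1.png',o)
```

```text
scene orange [(np.int32(41), [183.5, 165.8], [180, 159, 7, 15])]
blue [(np.int32(53), [98.2, 90.2], [94, 86, 9, 9]), (np.int32(438), [187.6, 179.4], [172, 167, 30, 25]), (np.int32(111), [106.3, 191.8], [100, 186, 14, 12])]
red [(np.int32(176), [244.5, 50.0], [237, 44, 16, 13]), (np.int32(129), [250.3, 152.6], [244, 147, 13, 12]), (np.int32(237), [280.2, 210.4], [271, 200, 20, 20])]
yellow [(np.int32(90), [43.5, 67.6], [36, 64, 15, 9]), (np.int32(20), [233.4, 210.6], [231, 209, 7, 5]), (np.int32(210), [207.7, 265.7], [197, 256, 22, 20])]
side orange [(np.int32(81), [316.8, 270.0], [315, 261, 5, 21])]
blue [(np.int32(692), [315.5, 291.2], [299, 276, 34, 31]), (np.int32(227), [396.1, 327.3], [367, 319, 41, 18])]
red [(np.int32(77), [195.0, 117.5], [189, 112, 12, 11]), (np.int32(21), [253.3, 123.8], [251, 121, 5, 6]), (np.int32(26), [262.3, 123.5], [260, 121, 6, 6]), (np.int32(16), [253.8, 149.0], [251, 148, 6, 3]), (np.int32(268), [185.7, 200.2], [175, 193, 22, 15]), (np.int32(114), [294.8, 210.0], [285, 206, 17, 10]), (np.int32(126), [250.6, 255.4], [244, 251, 14, 10])]
yellow []
```

View pics/z1.png

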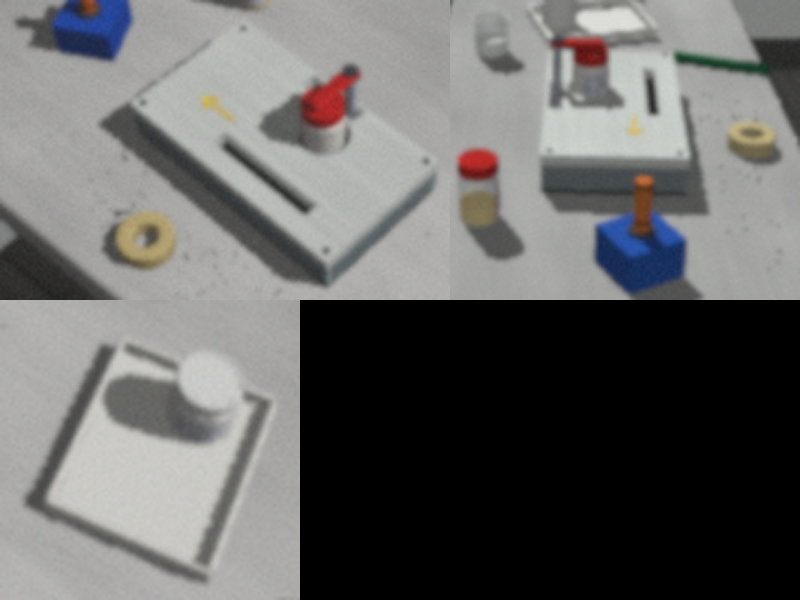

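The zoom (2.5x) shows the slot in scene pixels running from about (240,227), its arrow-side end, to (274,254). The plate corners are near (204,211), (247,180), (324,236) and (281,276), and the tray corners near (355,270), (410,288), (389,348) and (329,323).

Run:
```python
from h import *
np.set_printoptions(precision=4,suppress=True)
print('pin',tri(*ray('scene',(183.5,165.8)),*ray('side',(316.8,270.0))))
for h in(.063+.006,): print(onz('scene',(183.5,165.8),.07),onz('side',(316.8,270),.07))
c=[onz('scene',p,.045) for p in[(204,210.8),(246.8,179.6),(324,236),(281,276)]];print('plate',*c)
print([np.linalg.norm(c[i]-c[i-1]) for i in range(4)],sum(c)/4)
s=[onz('scene',p,.045) for p in[(240.4,226.8),(274,254)]];print('slot',*s,np.linalg.norm(s[0]-s[1]))
# slot by mask
for n,z in(('scene',.045),('side',.045)):
    g=cv2.imread(f'pics/{n}0.png',0)
    x0,y0,x1,y1=(230,215,285,262) if n=='scene' else(314,210,330,240)
    m=np.zeros_like(g);m[y0:y1,x0:x1]=(g[y0:y1,x0:x1]<80)
    for b in blobs(m,20):print(n,b)
    l=cv2.connectedComponentsWithStats(m);k=1+np.argmax(l[2][1:,4]);pts=np.argwhere(l[1]==k)[:,::-1].astype(np.float32)
    r=cv2.minAreaRect(pts);b=cv2.boxPoints(r);print(r,[onz(n,p,z)[:2].round(4).tolist() for p in b])
for n,p in(('scene',(280,205)),('side',(295,210))):print('jarlid~',onz(n,p,.091))
t=[onz('scene',p,.016) for p in[(355,270),(410,288),(389,347.7),(329,322.7)]];print('tray',*t,[np.linalg.norm(t[i]-t[i-1]) for i in range(4)],sum(t)/4)
print('jarb',onz('scene',(389,281),.052),'beaker',onz('scene',(376,231),.051),'jarc',onz('scene',(250.3,152.6),.062))
```

```text
pin (array([0.4753, 0.2865, 0.0726]), np.float64(0.0018062648234500051))
[0.4758 0.2888 0.07  ] [0.4755 0.2815 0.07  ]
plate [0.4191 0.1603 0.045 ] [0.559  0.1512 0.045 ] [ 0.5427 -0.1041  0.045 ] [ 0.3991 -0.0974  0.045 ]
[np.float64(0.25848229859170296), np.float64(0.1402272944933856), np.float64(0.2558477532133818), np.float64(0.14376484413308147)] [0.48   0.0275 0.045 ]
slot [0.4398 0.0605 0.045 ] [ 0.4323 -0.0489  0.045 ] 0.10966956742638637
scene (np.int32(71), [276.5, 217.2], [270, 215, 15, 6])
scene (np.int32(100), [256.3, 240.8], [240, 228, 33, 26])
scene (np.int32(315), [241.1, 251.9], [230, 237, 30, 25])
((241.11386108398438, 253.1386260986328), (37.642459869384766, 11.609359741210938), 39.289405822753906) [[0.3756, 0.0539], [0.4042, 0.0587], [0.3987, -0.0356], [0.3713, -0.0389]]
side (np.int32(26), [320.1, 228.0], [319, 222, 3, 13])
((320.18463134765625, 227.97695922851562), (12.155404090881348, 1.8605209589004517), 82.87498474121094) [[0.439, -0.0196], [0.4335, -0.0211], [0.4376, 0.0549], [0.4428, 0.0562]]
jarlid~ [0.5197 0.0072 0.091 ]
jarlid~ [ 0.5085 -0.0018  0.091 ]
tray [ 0.53   -0.2021  0.016 ] [ 0.5685 -0.3194  0.016 ] [ 0.4239 -0.3569  0.016 ] [ 0.3907 -0.2336  0.016 ] [np.float64(0.14285467188495918), np.float64(0.1234099497385648), np.float64(0.1494064784915783), np.float64(0.12760498469520729)] [ 0.4783 -0.278   0.016 ]
jarb [ 0.5321 -0.2822  0.052 ] beaker [ 0.6262 -0.1889  0.051 ] jarc [0.6243 0.198  0.062 ]
```

```bash
cat >> h.py <<'E'
def tgt(p,yang=None):
    s=env.get_state();M=R.from_rotvec(s['orientation']).as_matrix();d=M.T@(np.array(p)-s['eef_pos'])
    print('t %.2f tcp'%s['t'],s['eef_pos'].round(4),'tool delta',d.round(4),'tool y ang %.4f'%np.arctan2(M[1,1],M[0,1]),'zdir',M[:,2].round(3),'F',s['wrist_force'].round(1),'w %.4f'%s['gripper_width'])
E
python3 nudge.py '[[0,0,0,-0.125,0.085],[0,0,0,-0.125,0.085],[0,0,0,-0.124,0.085]]' 30
python3 nudge.py '[[-0.0227,-0.0262,0.003,0,0.085],[-0.0227,-0.0262,0.003,0,0.085],[-0.0227,-0.0262,0.003,0,0.085],[-0.0227,-0.0262,0.003,0,0.085],[-0.0227,-0.0262,0.003,0,0.085],[-0.0227,-0.0262,0.003,0,0.085],[-0.0227,-0.0262,0.003,0,0.085],[-0.0227,-0.0262,0.003,0,0.085]]'
python3 nudge.py '[[-0.0227,-0.0262,0.003,0,0.085],[-0.0227,-0.0262,0.003,0,0.085],[0,0,0,0,0.085],[0,0,0,0,0.085]]'
python3 - <<'E'
from h import *
tgt([.4753,.2865,.2])
im=env.capture('wrist')[:,:,::-1];cv2.imwrite('pics/w1.png',im)
H=cv2.cvtColor(im,cv2.COLOR_BGR2HSV);h,s,v=cv2.split(H)
print('orange',blobs((h>4)&(h<16)&(s>170)&(v>90),40))
print('blue',blobs((h>105)&(h<130)&(s>150)&(v>60),100))
E
```

```text
t: 0.35
eef_pos: [0.2676, 0.5644, 0.2305]
orientation: [-0.098, -3.139, 0.002]
wrist_force: [0.4, 0.2, 0.3]
gripper_width: 0.0851
grasp_force: 0.0
t: 1.02
eef_pos: [0.435, 0.3415, 0.2067]
orientation: [-0.108, -3.139, 0.001]
wrist_force: [0.0, 0.4, -0.2]
gripper_width: 0.0849
grasp_force: 0.0
t: 1.35
eef_pos: [0.4766, 0.2863, 0.2005]
orientation: [-0.113, -3.138, 0.0]
wrist_force: [-0.0, 1.0, 0.1]
gripper_width: 0.0852
grasp_force: 0.0
t 1.35 tcp [0.4766 0.2863 0.2005] tool delta [0.0013 0.0001 0.0005] tool y ang 1.4987 zdir [-0.001 -0.    -1.   ] F [-0.   1.   0.1] w 0.0852
orange [(np.int32(230), [278.4, 208.3], [270, 201, 18, 16])]
blue [(np.int32(740), [395.3, 32.1], [376, 16, 36, 33]), (np.int32(275), [365.6, 67.1], [350, 47, 32, 42]), (np.int32(2565), [276.7, 190.2], [237, 151, 82, 81])]
```

View pics/w1.png

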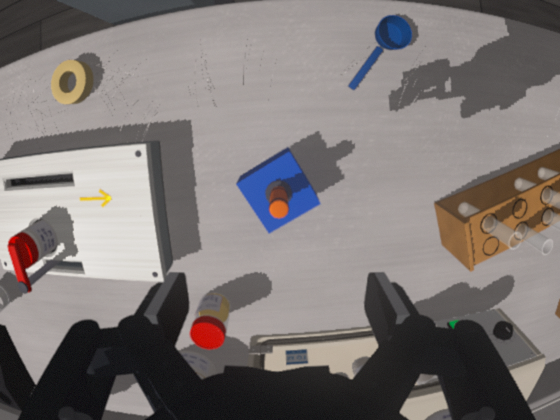

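The wrist view shows the orange handle top at (278,208), blue stand corners near (238,184), (290,150), (319,198) and (271,232), the yellow arrow at (95,198), and jar_c's red lid at (208,333).

Run:
```python
from h import *
np.set_printoptions(precision=4,suppress=True)
s=env.get_state()
print('pin top',onz('wrist',(278.5,209.5),.094,s))
c=[onz('wrist',p,.04,s) for p in[(237.5,184),(290,150),(319,198),(271,232)]]
print(c,[np.linalg.norm(c[i]-c[i-1]) for i in range(4)],sum(c)/4)
print('arrow',onz('wrist',(95,198),.045,s),'jarc',onz('wrist',(208,333),.066,s))
print('plate +y corners',onz('wrist',(152,143),.045,s),onz('wrist',(164,280),.045,s),'slot end',onz('wrist',(73,180),.045,s))
```

```text
pin top [0.4749 0.2893 0.094 ]
[array([0.4636, 0.2508, 0.04  ]), array([0.4345, 0.3032, 0.04  ]), array([0.483 , 0.3286, 0.04  ]), array([0.5152, 0.2793, 0.04  ])] [np.float64(0.05893084949605908), np.float64(0.059885868346258024), np.float64(0.05485809401450675), np.float64(0.058859305114296684)] [0.4741 0.2905 0.04  ]
arrow [0.4635 0.0947 0.045 ] jarc [0.6204 0.2019 0.066 ]
plate +y corners [0.4148 0.1719 0.045 ] [0.5628 0.1571 0.045 ] slot end [0.441  0.0697 0.045 ]
```

```bash
python3 nudge.py '[[0.0021,0.0031,0.03,0,0.085],[0,0,0.03,0,0.085],[0,0,0.03,0,0.085],[0,0,0.03,0,0.06],[0,0,0.0275,0,0.04],[0,0,0,0,0.03],[0,0,0,0,0.03]]'
python3 nudge.py '[[0,0,0,0,0.0],[0,0,0,0,0.0],[0,0,0,0,0.0],[0,0,0,0,0.0],[0,0,0,0,0.0],[0,0,0,0,0.0]]' 60
python3 nudge.py '[[0,0,-0.03,0,0],[0,0,-0.03,0,0],[0,0,-0.02,0,0],[0,0,0,0,0]]'
```

```text
t: 1.98
eef_pos: [0.4722, 0.2915, 0.0523]
orientation: [-0.105, -3.136, 0.002]
wrist_force: [0.9, -0.1, 1.1]
gripper_width: 0.0382
grasp_force: 0.0
t: 2.48
eef_pos: [0.4759, 0.292, 0.0564]
orientation: [0.108, 3.136, 0.004]
wrist_force: [-1.1, 1.5, 6.8]
gripper_width: 0.0149
grasp_force: 59.2
t: 2.82
eef_pos: [0.4778, 0.2923, 0.1402]
orientation: [0.108, 3.13, 0.007]
wrist_force: [1.6, 0.1, -0.6]
gripper_width: 0.0143
grasp_force: 59.0
```

```bash
python3 nudge.py '[[0.005,-0.036,-0.0025,0,0],[0.005,-0.036,-0.0025,0,0],[0.005,-0.036,-0.0025,0,0],[0.005,-0.036,-0.0025,0,0],[0.0,-0.036,-0.0025,0,0],[0.0,-0.036,-0.0025,0,0],[0,-0.036,-0.0025,0,0],[0,-0.036,-0.0025,0,0]]'
python3 nudge.py '[[0,0,0,0,0],[0,0,0,0,0],[0,0,0,0,0]]'
python3 - <<'E'
from h import *
tgt([.4358,.0,.16])
im=env.capture('wrist')[:,:,::-1];cv2.imwrite('pics/w2.png',im)
a=env.capture('scene')[:,:,::-1];b=env.capture('side')[:,:,::-1]
cv2.imwrite('pics/s2.png',a);cv2.imwrite('pics/d2.png',b)
z=lambda x:cv2.resize(x,(300,300),interpolation=cv2.INTER_CUBIC)
o=np.zeros((420,800,3),np.uint8);o[:,:500]=im[:,30:530];o[:210,500:710]=cv2.resize(a[160:265,200:305],(210,210));o[210:,500:710]=cv2.resize(b[150:255,250:355],(210,210))
cv2.imwrite('pics/z2.png',o)
E
```

```text
t: 3.48
eef_pos: [0.4336, 0.0035, 0.1531]
orientation: [-0.108, -3.139, 0.0]
wrist_force: [0.4, 0.3, -1.0]
gripper_width: 0.0146
grasp_force: 59.1
t: 3.73
eef_pos: [0.4342, 0.0053, 0.1531]
orientation: [-0.109, -3.139, -0.001]
wrist_force: [-1.1, 0.3, -0.5]
gripper_width: 0.0146
grasp_force: 59.2
t 3.73 tcp [0.4342 0.0053 0.1531] tool delta [-0.0019 -0.0051 -0.0069] tool y ang 1.5013 zdir [-0.001  0.001 -1.   ] F [-1.1  0.3 -0.5] w 0.0146
```

View pics/z2.png

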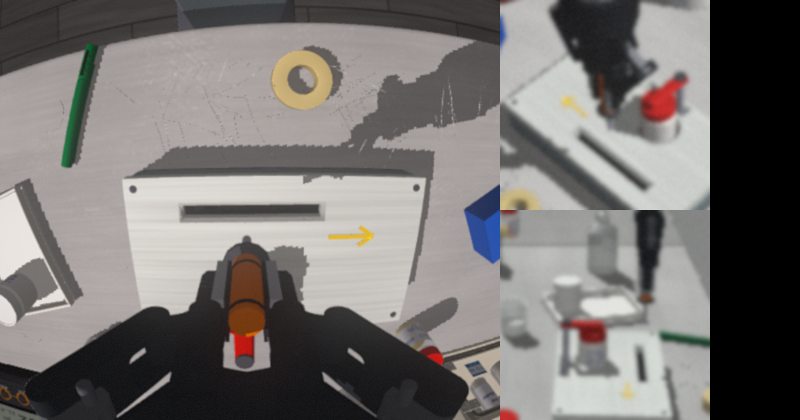

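The wrist view shows the pin held in line with the fingers, tip at full-image pixel about (277,238). The slot runs from (213,211) to (353,211), and the plate's front corners are at (153,179) and (456,178).

Run:
```python
from h import *
np.set_printoptions(precision=4,suppress=True)
s=env.get_state();M=R.from_rotvec(s['orientation']).as_matrix()
im=cv2.imread('pics/w2.png');g=cv2.cvtColor(im,cv2.COLOR_BGR2GRAY)
m=np.zeros_like(g);m[196:228,195:370]=g[196:228,195:370]<90
for b in blobs(m,60):print(b)
n,l,st,c=cv2.connectedComponentsWithStats(m);k=1+np.argmax(st[1:,4]);x,y,w,h,_=st[k]
mid=lambda xx:np.mean(np.where(l[:,xx]==k)[0])
a,b=onz('wrist',(x,mid(x+3)),.045,s),onz('wrist',(x+w,mid(x+w-4)),.045,s);print('slot ends',a,b,np.linalg.norm(a-b),'ang',np.arctan2(*(b-a)[1::-1]))
for p in[(153,179),(456,178)]:print('front corner',onz('wrist',p,.045,s))
for p in((277,236),(277,240)):
    o,d=ray('wrist',p,s);o=M.T@(o-s['eef_pos']);d=M.T@d;t=-o[0]/d[0];print('tip ray at tool x=0',o+t*d, 'at z=.042',o+d*(.042-o[2])/d[2])
```

```text
(np.int32(1168), [281.2, 209.5], [215, 205, 134, 10])
slot ends [ 0.4307 -0.0439  0.045 ] [0.4371 0.0661 0.045 ] 0.11024361643172624 ang 1.5120974288279296
front corner [ 0.4002 -0.0938  0.045 ]
front corner [0.4148 0.1655 0.045 ]
tip ray at tool x=0 [0.     0.0005 0.0536] at z=.042 [0.0048 0.0005 0.042 ]
tip ray at tool x=0 [0.     0.0005 0.0469] at z=.042 [0.0021 0.0005 0.042 ]
```

```bash
python3 nudge.py '[[0,-0.022,0.013,0,0],[0,-0.0224,0.013,0,0],[0,0,0.013,0,0],[0,0,0.014,0,0],[0,0,0,0,0],[0,0,0,0,0]]'
python3 - <<'E'
from h import *
tgt([.4315,-.039,.1])
im=env.capture('wrist')[:,:,::-1]
cv2.imwrite('pics/w3.png',cv2.resize(im[150:300,180:380],(800,600),interpolation=cv2.INTER_CUBIC))
E
```

```text
t: 4.38
eef_pos: [0.4309, -0.0382, 0.0999]
orientation: [-0.105, -3.137, -0.001]
wrist_force: [-0.3, -0.2, -1.0]
gripper_width: 0.0148
grasp_force: 59.2
t 4.38 tcp [ 0.4309 -0.0382  0.0999] tool delta [-0.0006 -0.0008 -0.0001] tool y ang 1.5038 zdir [-0.002  0.001 -1.   ] F [-0.3 -0.2 -1. ] w 0.0148
```

View pics/w3.png

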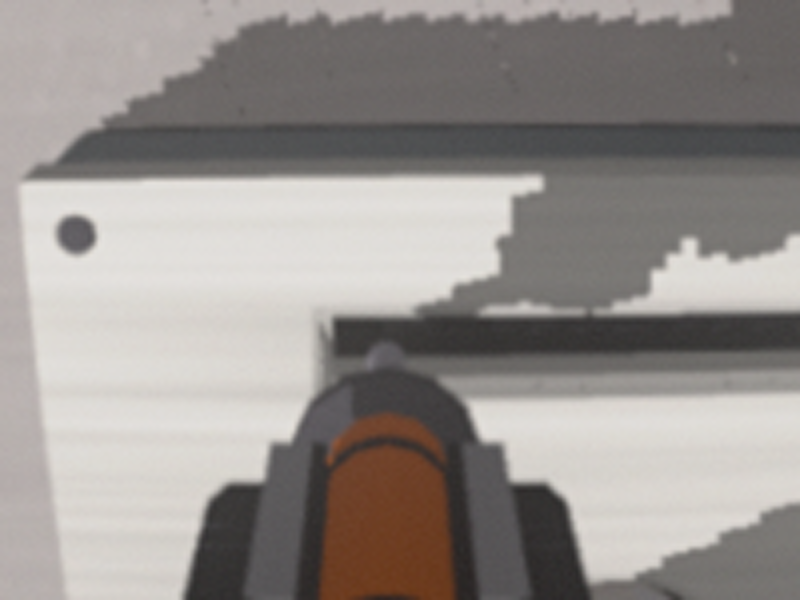

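The crop (4x) shows the tip at (388,345) over the slot mouth (rows about 316 to 395) and about 9 mm inside the slot's -y end. It sits slightly toward the robot side, so I shift 1.5 mm and go down.

```bash
python3 nudge.py '[[-0.0015,0,0.003,0,0],[0,0,0.003,0,0],[0,0,0.003,0,0],[0,0,0.003,0,0],[0,0,0,0,0]]'
python3 nudge.py '[[0,0,0.002,0,0],[0,0,0.002,0,0],[0,0,0.002,0,0],[0,0,0,0,0],[0,0,0,0,0]]'
```

```text
t: 4.85
eef_pos: [0.4326, -0.0392, 0.0881]
orientation: [-0.108, -3.139, -0.0]
wrist_force: [-0.5, -0.2, -1.3]
gripper_width: 0.0146
grasp_force: 59.2
t: 5.27
eef_pos: [0.433, -0.0394, 0.0827]
orientation: [-0.108, -3.139, -0.0]
wrist_force: [0.1, 0.0, 0.4]
gripper_width: 0.0148
grasp_force: 59.2
```

```bash
python3 nudge.py '[[0,0,0.0015,0,0],[0,0,0,0,0],[0,0,0,0,0]]'
python3 nudge.py '[[0,0,0.0015,0,0],[0,0,0,0,0],[0,0,0,0,0]]'
```

```text
t: 5.52
eef_pos: [0.4335, -0.0395, 0.082]
orientation: [0.108, 3.139, -0.0]
wrist_force: [-2.1, -0.0, 3.4]
gripper_width: 0.0145
grasp_force: 59.8
t: 5.77
eef_pos: [0.4338, -0.0396, 0.0816]
orientation: [0.108, 3.139, -0.0]
wrist_force: [-3.5, 1.5, 10.3]
gripper_width: 0.0146
grasp_force: 60.5
```

```bash
f(){ grep -E 'eef|wrist' ; }
(python3 nudge.py '[[0.0005,0.0015,0,0,0],[0,0.0015,0,0,0]]'
python3 nudge.py '[[0,0.0015,0,0,0],[0,0.0015,0,0,0]]'
python3 nudge.py '[[0,0.0015,0,0,0],[0,0.0015,0,0,0]]'
python3 nudge.py '[[0,0.0015,0,0,0],[0,0.0015,0,0,0]]') | f
```

```text
eef_pos: [0.4338, -0.0378, 0.0817]
wrist_force: [-2.0, -3.8, 8.4]
eef_pos: [0.434, -0.0348, 0.0817]
wrist_force: [-3.0, -3.2, 9.5]
eef_pos: [0.4341, -0.0318, 0.0817]
wrist_force: [-3.4, -3.7, 8.9]
eef_pos: [0.4344, -0.0288, 0.0816]
wrist_force: [-3.3, -3.9, 8.3]
```

```bash
f(){ grep -E 'eef|wrist' ; }
(python3 nudge.py '[[0,0.0,-0.0009,0,0],[0,0.0015,0,0,0]]'
python3 nudge.py '[[0,0.0015,0,0,0],[0,0.0015,0,0,0]]'
python3 nudge.py '[[0,0.0015,0,0,0],[0,0.0015,0,0,0]]'
python3 nudge.py '[[0,0.0015,0,0,0],[0,0.0015,0,0,0]]'
python3 nudge.py '[[0,0.0015,0,0,0],[0,0.0015,0,0,0]]') | f
python3 - <<'E'
from h import *
for n in('scene','side'):
    im=env.capture(n)[:,:,::-1];H=cv2.cvtColor(im,cv2.COLOR_BGR2HSV);h,s,v=cv2.split(H)
    print(n,[b for b in blobs(((h<4)|(h>174))&(s>150)&(v>70),60) if 270<b[1][0]<310])
E
```

```text
eef_pos: [0.4344, -0.027, 0.0819]
wrist_force: [-0.8, -3.4, 7.0]
eef_pos: [0.4347, -0.0239, 0.0819]
wrist_force: [-0.7, -4.2, 5.4]
eef_pos: [0.4349, -0.0209, 0.0819]
wrist_force: [-1.1, -3.4, 6.3]
eef_pos: [0.4351, -0.0179, 0.0818]
wrist_force: [-1.4, -3.9, 6.0]
eef_pos: [0.4353, -0.0149, 0.0819]
wrist_force: [-1.0, -4.1, 6.9]
scene [(np.int32(110), [281.5, 210.8], [276, 205, 12, 14])]
side [(np.int32(95), [294.7, 211.1], [285, 208, 17, 8])]
```

Run:
```python
from h import *
def m(im):
    h,s,v=cv2.split(cv2.cvtColor(im,cv2.COLOR_BGR2HSV));return (((h<6)|(h>172))&(s>110)&(v>50)).astype(int)
a=cv2.imread('pics/side0.png');d=cv2.imread('pics/d2.png');b=env.capture('side')[:,:,::-1].copy()
cv2.imwrite('pics/d4.png',b)
for i in(a,d,b):
    k=m(i)[198:222,276:306];print('\n'.join(''.join('.#'[c] for c in r) for r in k),'\n')
T=np.linalg.inv(env.camera_info('side')['world_from_camera']);i=env.camera_info('side')
for dy in(0,.02,.045):
    p=T@[.51,.0+dy,.102,1];print(dy,p[0]/p[2]*i['fx']+i['cx'],p[1]/p[2]*i['fy']+i['cy'])
```

```text
..............................
..............................
..............................
..............................
..............................
..............................
..............................
...........####...............
.........################.....
......####################....
.......#..################....
..............#############...
..............############....
..............############....
..............############....
..............############....
...............###########....
................#########.....
..............................
..............................
..............................
..............................
..............................
.............................. 

..............................
..............................
..............................
..............................
..............................
..............................
..............................
...........####...............
.........################.....
......####################....
........#.################....
.............
[... 561 characters left out ...]
................
..............................
..............................
..............................
................########......
.............#############....
.........##################...
.......####################...
......#####################...
..............############....
..............############....
...............###########....
................#########.....
..............................
..............................
..............................
..............................
..............................
.............................. 

0 294.5972732190385 206.63633148595594
0.02 295.01609306381886 209.57092313244002
0.045 295.557090584951 213.36159070960667
```

The hold-down's bar moved about 25 mm in the side view, so friction under the tip dragged the slide with it. I'll drag it back closed, then search with a much lighter touch.

```bash
f(){ grep -E 'eef|wrist' ; }
(python3 nudge.py '[[0,0,0.0009,0,0],[0,-0.0015,0,0,0],[0,-0.0015,0,0,0],[0,-0.0015,0,0,0],[0,-0.0015,0,0,0],[0,-0.0015,0,0,0],[0,-0.0015,0,0,0],[0,-0.0015,0,0,0]]'
python3 nudge.py '[[0,-0.0015,0,0,0],[0,-0.0015,0,0,0],[0,-0.0015,0,0,0],[0,-0.0015,0,0,0],[0,-0.0015,0,0,0],[0,-0.0015,0,0,0],[0,-0.0015,0,0,0],[0,-0.0015,0,0,0]]'
python3 nudge.py '[[0,-0.001,0,0,0],[0,-0.001,0,0,0],[0,0,0,0,0]]') | f
cat >> h.py <<'E'
def bar():
    im=env.capture('side')[:,:,::-1];h,s,v=cv2.split(cv2.cvtColor(im,cv2.COLOR_BGR2HSV));k=(((h<6)|(h>172))&(s>110)&(v>50)).astype(int)[198:225,276:306]
    r=np.where(k[:,6:12].any(1))[0];print('bar rows (closed 7-10)',r+0, k[:,6:12].sum(1)[r])
E
python3 -c "from h import *;bar();tgt([.433,-.0394,.082])"
```

```text
eef_pos: [0.4349, -0.0234, 0.0816]
wrist_force: [-1.8, 3.7, 10.5]
eef_pos: [0.4341, -0.0354, 0.0816]
wrist_force: [-1.4, 3.8, 9.8]
eef_pos: [0.434, -0.0376, 0.0816]
wrist_force: [-2.0, 3.5, 9.6]
bar rows (closed 7-10) [ 8  9 10] [3 6 6]
t 9.05 tcp [ 0.434  -0.0376  0.0816] tool delta [ 0.0009 -0.0019 -0.0004] tool y ang 1.5015 zdir [ 0.003  0.002 -1.   ] F [-1.   4.6 10.1] w 0.0147
```

```bash
f(){ grep -E 'eef|wrist' ; }
(python3 nudge.py '[[0,-0.0015,0,0,0],[0,-0.0015,0,0,0],[0,-0.0015,0,0,0],[0,0,0,0,0]]'
python3 nudge.py '[[0,0,-0.0015,0,0],[0,0,0,0,0],[0,0,0,0,0]]'
python3 nudge.py '[[0,0,-0.001,0,0],[0,0,0,0,0],[0,0,0,0,0]]') | f
python3 -c "from h import *;bar()"
```

```text
eef_pos: [0.434, -0.0418, 0.0816]
wrist_force: [-0.1, 4.0, 9.9]
eef_pos: [0.4331, -0.0426, 0.0819]
wrist_force: [0.5, 1.9, 4.7]
eef_pos: [0.4323, -0.0428, 0.0821]
wrist_force: [0.3, 0.4, 2.6]
bar rows (closed 7-10) [ 7  8  9 10] [1 3 6 2]
```

```bash
f(){ grep -E 'eef|wrist' ; }
(python3 nudge.py '[[0,0.0015,0,0,0],[0,0.0015,0,0,0],[0,0.0015,0,0,0],[0,0,0,0,0]]'
python3 nudge.py '[[0,0.0015,0,0,0],[0,0.0015,0,0,0]]'
python3 nudge.py '[[0,0.0015,0,0,0],[0,0.0015,0,0,0]]'
python3 nudge.py '[[0,0.0015,0,0,0],[0,0.0015,0,0,0]]')|f
python3 -c "from h import *;bar()"
```

```text
eef_pos: [0.4323, -0.0381, 0.0821]
wrist_force: [-0.4, -0.9, 2.4]
eef_pos: [0.4326, -0.0353, 0.0821]
wrist_force: [0.7, -1.6, 1.5]
eef_pos: [0.4329, -0.0322, 0.0822]
wrist_force: [-0.7, -2.1, 1.3]
eef_pos: [0.4331, -0.029, 0.0821]
wrist_force: [0.7, -0.5, 1.0]
bar rows (closed 7-10) [ 7  8  9 10] [1 3 6 1]
```

```bash
f(){ grep -E 'eef|wrist' ; }
(python3 nudge.py '[[0,0.0015,0.0004,0,0],[0,0.0015,0,0,0]]'
python3 nudge.py '[[0,0.0015,0,0,0],[0,0.0015,0,0,0]]'
python3 nudge.py '[[0,0.0015,0,0,0],[0,0.0015,0,0,0]]'
python3 nudge.py '[[0,0.0015,0,0,0],[0,0.0015,0,0,0]]'
python3 nudge.py '[[0,0.0015,0,0,0],[0,0.0015,0,0,0]]')|f
python3 -c "from h import *;bar()"
```

```text
eef_pos: [0.4329, -0.0259, 0.0812]
wrist_force: [-0.2, 0.0, -0.5]
eef_pos: [0.4333, -0.023, 0.0815]
wrist_force: [-0.0, 0.2, -0.5]
eef_pos: [0.4338, -0.0203, 0.0819]
wrist_force: [0.7, -0.2, 0.2]
eef_pos: [0.4344, -0.0175, 0.0823]
wrist_force: [-1.0, -1.0, 0.7]
eef_pos: [0.4346, -0.0144, 0.0822]
wrist_force: [0.8, -1.6, 1.5]
bar rows (closed 7-10) [ 7  8  9 10] [1 3 6 1]
```

Force vanished and z dipped between y = -0.027 and -0.020, so the hole is there. I'll go back to its middle and press down.

```bash
f(){ grep -E 'eef|wrist' ; }
(python3 nudge.py '[[0,-0.0033,-0.001,0,0],[0,-0.0033,0,0,0],[0,-0.003,0,0,0],[0,0,0,0,0],[0,0,0,0,0]]'
python3 nudge.py '[[0,0,0.002,0,0],[0,0,0.001,0,0],[0,0,0,0,0]]'
python3 nudge.py '[[0,0,0.002,0,0],[0,0,0,0,0],[0,0,0,0,0]]')|f
```

```text
eef_pos: [0.4334, -0.0242, 0.0827]
wrist_force: [-0.5, -0.9, 0.0]
eef_pos: [0.4333, -0.0238, 0.0794]
wrist_force: [1.2, 0.1, -1.0]
eef_pos: [0.4335, -0.0239, 0.0777]
wrist_force: [-0.1, 0.1, -0.5]
```

```bash
f(){ grep -E 'eef|wrist' ; }
(python3 nudge.py '[[0,0,0.002,0,0],[0,0,0.002,0,0],[0,0,0.001,0,0],[0,0,0,0,0]]'
python3 nudge.py '[[0,0.003,0,0,0],[0,0.003,0,0,0],[0,0.003,0,0,0],[0,0.003,0,0,0],[0,0.003,0,0,0],[0,0,0,0,0]]'
python3 nudge.py '[[0,0.003,0,0,0],[0,0.003,0,0,0],[0,0.003,0,0,0],[0,0.003,0,0,0],[0,0.003,0,0,0],[0,0,0,0,0]]'
python3 nudge.py '[[0,0.003,0,0,0],[0,0.003,0,0,0],[0,0.003,0,0,0],[0,0,0,0,0]]'
python3 nudge.py '[[0,0.003,0,0,0],[0,0.003,0,0,0],[0,0,0,0,0]]'
)|f
python3 -c "from h import *;bar();tgt([0.4358,.023,.072])"
```

```text
eef_pos: [0.4333, -0.0239, 0.0725]
wrist_force: [-0.8, -0.1, 0.3]
eef_pos: [0.4345, -0.0085, 0.0728]
wrist_force: [-0.0, -3.3, -1.3]
eef_pos: [0.4355, 0.0067, 0.0728]
wrist_force: [-1.3, -2.5, -1.6]
eef_pos: [0.4362, 0.0156, 0.0729]
wrist_force: [-0.8, -2.2, -0.9]
eef_pos: [0.4367, 0.0215, 0.0729]
wrist_force: [-1.6, -3.2, -0.8]
bar rows (closed 7-10) [14 15 16] [2 4 6]
t 14.58 tcp [0.4367 0.0214 0.0729] tool delta [0.001  0.0015 0.0009] tool y ang 1.5022 zdir [ 0.     0.001 -1.   ] F [-1.5 -2.1 -1.9] w 0.0145
```

```bash
f(){ grep -E 'eef|wrist' ; }
(python3 nudge.py '[[0,0.0015,0,0,0],[0,0,0,0,0]]'
python3 nudge.py '[[0,0.0015,0,0,0],[0,0,0,0,0]]'
python3 nudge.py '[[0,0.0015,0,0,0],[0,0,0,0,0]]'
python3 nudge.py '[[0,0.0015,0,0,0],[0,0,0,0,0]]')|f
```

```text
eef_pos: [0.4369, 0.0225, 0.0729]
wrist_force: [-0.1, -2.2, -1.9]
eef_pos: [0.4369, 0.0231, 0.073]
wrist_force: [-1.4, -6.6, -1.8]
eef_pos: [0.437, 0.0236, 0.073]
wrist_force: [-2.2, -9.6, -1.6]
eef_pos: [0.437, 0.0241, 0.073]
wrist_force: [-3.1, -13.9, -2.1]
```

```bash
f(){ grep -E 'eef|wrist' ; }
(python3 nudge.py '[[0,-0.002,0,0,0],[0,-0.0025,0,0,0],[0,0,0,0,0]]'
python3 nudge.py '[[0,0,-0.006,0,0],[0,0,-0.009,0,0],[0,0,-0.015,0,0],[0,0,-0.02,0,0],[0,0,-0.025,0,0],[0,0,0,0,0]]')|f
python3 -c "from h import *;bar()"
(python3 nudge.py '[[-0.0024,0.0339,0,0,0],[-0.0024,0.0339,0,0,0],[-0.0024,0.0339,0,0,0],[-0.0024,0.0339,0,0,0],[-0.0024,0.0339,0,0,0],[-0.0024,0.0339,0,0,0],[-0.0024,0.0339,0,0,0],[-0.0024,0.0339,0,0,0]]'
python3 nudge.py '[[0,0,0,0,0],[0,0,0,0,0],[0,0,0,0,0]]')|f
python3 - <<'E'
from h import *
tgt([.4747,.2895,.11])
im=env.capture('wrist')[:,:,::-1]
cv2.imwrite('pics/w5.png',cv2.resize(im[130:330,150:410],(780,600),interpolation=cv2.INTER_CUBIC))
E
```

```text
eef_pos: [0.4372, 0.0224, 0.0732]
wrist_force: [-0.3, -2.5, -1.3]
eef_pos: [0.4407, 0.0228, 0.1549]
wrist_force: [0.6, 0.1, 0.4]
bar rows (closed 7-10) [15 16] [4 6]
eef_pos: [0.4739, 0.2939, 0.1472]
wrist_force: [0.6, 0.3, -0.7]
eef_pos: [0.474, 0.2916, 0.1471]
wrist_force: [-0.2, 0.1, -1.6]
t 16.97 tcp [0.474  0.2916 0.1471] tool delta [-0.0009 -0.002   0.0371] tool y ang 1.5026 zdir [-0.001 -0.    -1.   ] F [-0.2  0.1 -1.6] w 0.0143
```

View pics/w5.png

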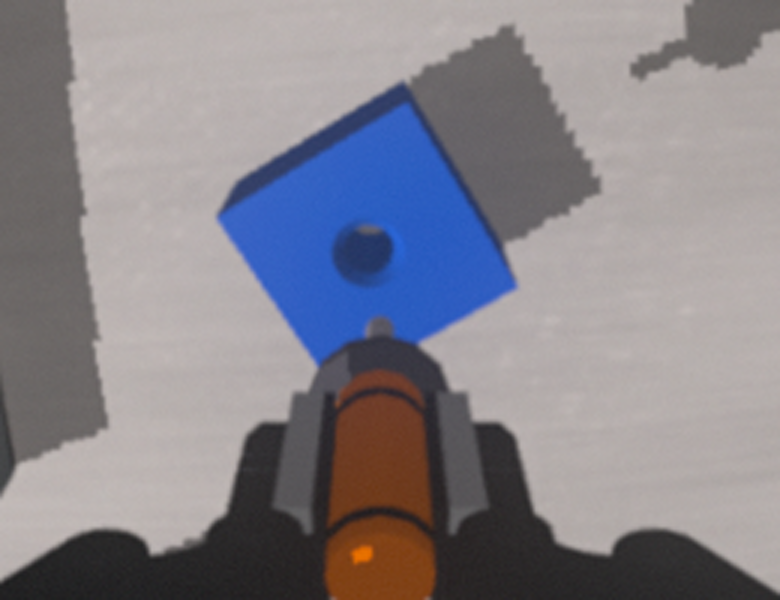

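The crop (3x) shows the stand's hole centred at about (364,253), full-image (271.3,214.3), with the pin tip at (380,325) and the pin straight in the fingers.

Run:
```python
from h import *
s=env.get_state();M=R.from_rotvec(s['orientation']).as_matrix()
hole=onz('wrist',(271.3,214.3),.04,s);tip=onz('wrist',(276.7,238.5),s['eef_pos'][2]-.0504,s)
print(hole,tip,'tool xy move',(M.T@(hole-tip))[:2], 'tip-tcp',M.T@(tip-s['eef_pos']))
```

```text
[0.47679617 0.28684066 0.04      ] [0.47451213 0.29137835 0.09687669] tool xy move [-0.00265625 -0.00434547] tip-tcp [-0.00044187  0.00033027  0.0503994 ]
```

```bash
f(){ grep -E 'eef|wrist' ; }
(python3 nudge.py '[[-0.0022,-0.0039,0.015,0,0],[0,0,0.02,0,0],[0,0,0.012,0,0],[0,0,0.006,0,0],[0,0,0.005,0,0],[0,0,0,0,0]]'
python3 nudge.py '[[0,0,0.006,0,0],[0,0,0.006,0,0],[0,0,0,0,0]]'
python3 nudge.py '[[0,0,0.006,0,0],[0,0,0.006,0,0],[0,0,0.004,0,0],[0,0,0,0,0],[0,0,0,0,0]]')|f
```

```text
eef_pos: [0.476, 0.287, 0.0889]
wrist_force: [0.3, 1.2, -0.3]
eef_pos: [0.4761, 0.2874, 0.077]
wrist_force: [-0.4, 0.8, -1.5]
eef_pos: [0.4762, 0.2875, 0.0613]
wrist_force: [0.4, -0.6, -0.1]
```

```bash
f(){ grep -E 'eef|wrist|width' ; }
(python3 nudge.py '[[0,0,0.002,0,0],[0,0,0.0015,0,0],[0,0,0.001,0,0],[0,0,0,0,0],[0,0,0,0,0]]'
python3 nudge.py '[[0,0,0,0,0.045],[0,0,0,0,0.045],[0,0,0,0,0.045],[0,0,0,0,0.045],[0,0,0,0,0.045]]'
python3 nudge.py '[[0,0,-0.01,0,0.05],[0,0,-0.025,0,0.05],[0,0,-0.035,0,0.07],[0,0,-0.035,0,0.07],[0,0,0,0,0.07]]')|f
python3 - <<'E'
from h import *
np.set_printoptions(precision=4,suppress=True)
bar()
o=[]
for n in('scene','side'):
    im=env.capture(n)[:,:,::-1];h,s,v=cv2.split(cv2.cvtColor(im,cv2.COLOR_BGR2HSV))
    o.append(blobs((h>4)&(h<16)&(s>170)&(v>90)));cv2.imwrite(f'pics/{n}6.png',im)
print(o)
s=env.get_state();im=env.capture('wrist')[:,:,::-1];cv2.imwrite('pics/w6.png',im)
h,ss,v=cv2.split(cv2.cvtColor(im,cv2.COLOR_BGR2HSV))
print('orange',blobs((h>4)&(h<16)&(ss>170)&(v>90),40));tgt([0,0,0])
E
```

```text
eef_pos: [0.4765, 0.2876, 0.0574]
wrist_force: [-0.1, -0.2, -1.4]
gripper_width: 0.0145
eef_pos: [0.4766, 0.2876, 0.0575]
wrist_force: [-0.1, 0.4, 0.0]
gripper_width: 0.0452
eef_pos: [0.481, 0.2896, 0.1722]
wrist_force: [1.4, 1.3, 2.2]
gripper_width: 0.0702
bar rows (closed 7-10) [15 16] [3 6]
[[(np.int32(42), [184.0, 165.0], [181, 159, 6, 14])], [(np.int32(76), [316.1, 270.3], [314, 261, 5, 21])]]
orange [(np.int32(308), [275.9, 226.0], [266, 217, 21, 19])]
t 19.63 tcp [0.476  0.2874 0.1618] tool delta [ 0.4549 -0.3193  0.1625] tool y ang 1.5020 zdir [-0.001 -0.    -1.   ] F [-0.6 -0.6 -0.3] w 0.0700
```

Both side views put the pin back where it was at the start, upright. Next I turn the gripper to close along the keeper's x and hover over the jar.

```bash
f(){ grep -E 'eef|orient|wrist|width' ; }
(python3 nudge.py '[[0,0,-0.005,0.12,0.085],[0,0,-0.005,0.12,0.085],[0,0,-0.005,0.12,0.085],[0,0,-0.005,0.12,0.085],[0,0,-0.005,0.12,0.085],[0,0,-0.005,0.12,0.085],[0,0,-0.005,0.12,0.085],[0,0,0,0.12,0.085]]'
python3 nudge.py '[[0,0,0,0.12,0.085],[0,0,0,0.12,0.085],[0,0,0,0.12,0.085],[0,0,0,0.12,0.085],[0,0,0,0.12,0.085],[0,0,0,0,0.085]]'
python3 nudge.py '[[-0.032,0.0051,-0.001,0,0.085],[-0.032,0.0051,-0.001,0,0.085],[-0.032,0.0051,-0.001,0,0.085],[-0.032,0.0051,-0.001,0,0.085],[-0.032,0.0051,-0.001,0,0.085],[-0.032,0.0051,-0.001,0,0.085],[-0.032,0.0051,-0.001,0,0.085],[-0.032,0.0051,-0.001,0,0.085]]'
python3 nudge.py '[[-0.032,0.0051,0,0,0.085],[0,0,0,0,0.085],[0,0,0,0,0.085],[0,0,0,0,0.085]]')|f
python3 - <<'E'
from h import *
tgt([.5046,-.0012,.2])
im=env.capture('wrist')[:,:,::-1];cv2.imwrite('pics/w7.png',im)
h,s,v=cv2.split(cv2.cvtColor(im,cv2.COLOR_BGR2HSV))
print('red',blobs(((h<6)|(h>172))&(s>110)&(v>50),60));bar()
E
```

```text
eef_pos: [0.476, 0.2874, 0.1963]
orientation: [-1.553, -2.729, 0.003]
wrist_force: [0.7, -0.3, 0.9]
gripper_width: 0.0851
eef_pos: [0.4754, 0.2871, 0.195]
orientation: [-2.286, -2.153, 0.006]
wrist_force: [0.3, -0.7, 0.8]
gripper_width: 0.0854
eef_pos: [0.5015, 0.0282, 0.204]
orientation: [-2.28, -2.159, 0.002]
wrist_force: [0.5, 0.1, -0.3]
gripper_width: 0.085
eef_pos: [0.5051, -0.0022, 0.2043]
orientation: [-2.282, -2.156, 0.002]
wrist_force: [-0.7, 0.4, -0.6]
gripper_width: 0.0849
t 21.80 tcp [ 0.5051 -0.0022  0.2043] tool delta [ 0.001  -0.0005  0.0043] tool y ang -0.0567 zdir [-0.002  0.001 -1.   ] F [-0.7  0.4 -0.6] w 0.0849
red [(np.int32(116), [395.8, 1.9], [382, 0, 28, 6]), (np.int32(1196), [287.8, 155.5], [258, 146, 64, 21]), (np.int32(1842), [276.2, 206.3], [253, 182, 48, 49]), (np.int32(426), [3.1, 227.5], [0, 190, 9, 72])]
bar rows (closed 7-10) [15 16] [3 6]
```

View pics/w7.png

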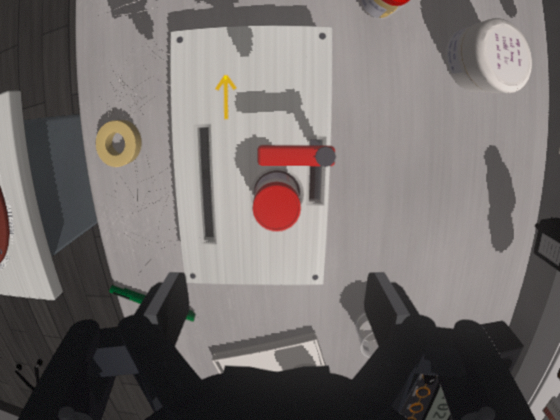

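The view shows the red lid centred at (276,206), and the hold-down bar at (295,155) clear of it, 45 mm toward the arrow side.

Run:
```python
from h import *
s=env.get_state();p=onz('wrist',(276.2,206.5),.091,s);print(p, 'bar front',onz('wrist',(259,154),.102,s),'bar low edge',onz('wrist',(280,166),.098,s))
tgt([p[0],p[1],.058])
```

```text
[5.05108681e-01 1.18876600e-04 9.10000000e-02] bar front [0.49459461 0.04592449 0.102     ] bar low edge [0.5100171  0.03501242 0.098     ]
t 21.90 tcp [ 0.5053 -0.0015  0.2047] tool delta [ 1.600e-03 -1.000e-04  1.467e-01] tool y ang -0.0556 zdir [-0.001  0.001 -1.   ] F [ 0.1 -0.3  0.4] w 0.0853
```

```bash
f(){ grep -E 'eef|wrist|width|grasp' ; }
(python3 nudge.py '[[0.0012,0,0.03,0,0.085],[0,0,0.03,0,0.085],[0,0,0.03,0,0.085],[0,0,0.025,0,0.085],[0,0,0.02,0,0.085],[0,0,0.011,0,0.085],[0,0,0,0,0.085]]' 30
python3 nudge.py '[[0,0,0,0,0.03],[0,0,0,0,0.03],[0,0,0,0,0.03],[0,0,0,0,0.03],[0,0,0,0,0.03],[0,0,0,0,0.03],[0,0,0,0,0.03]]' 35)|f
```

```text
eef_pos: [0.5033, -0.0, 0.0563]
wrist_force: [-0.4, -0.5, -0.4]
gripper_width: 0.0849
grasp_force: 0.0
eef_pos: [0.5073, -0.0015, 0.0615]
wrist_force: [0.2, 0.2, 5.6]
gripper_width: 0.04
grasp_force: 36.1
```

```bash
f(){ grep -E 'eef|wrist|width|grasp' ; }
(python3 nudge.py '[[0,0,-0.01,0,0.03],[0,0,-0.02,0,0.03],[0,0,-0.03,0,0.03],[0,0,-0.03,0,0.03],[0,0,0,0,0.03],[0,0,0,0,0.03]]'
python3 nudge.py '[[-0.036,-0.0061,0,0,0.03],[-0.036,-0.0061,0,0,0.03],[-0.036,-0.0061,0,0,0.03],[-0.036,-0.0061,0,0,0.03],[-0.036,-0.0061,0,0,0.03],[-0.036,-0.0061,0,0,0.03],[-0.036,-0.0061,0,0,0.03],[-0.036,-0.0061,0,0,0.03]]'
python3 nudge.py '[[0,0,0,0.12,0.03],[0,0,0,0.12,0.03],[0,0,0,0.12,0.03],[0,0,0,0.12,0.03],[0,0,0,0.12,0.03],[0,0,0,0.12,0.03],[0,0,0,0.12,0.03],[0,0,0,0.12,0.03]]'
python3 nudge.py '[[0,0,0,0.12,0.03],[0,0,0,0.12,0.03],[0,0,0,0.09,0.03],[0,0,0,0,0.03],[0,0,0,0,0.03]]')|f
python3 - <<'E'
from h import *
tgt([.4418,-.2863,.15])
im=env.capture('wrist')[:,:,::-1];cv2.imwrite('pics/w8.png',im)
E
```

```text
eef_pos: [0.5072, -0.0017, 0.1523]
wrist_force: [-0.8, -0.2, -2.2]
gripper_width: 0.0403
grasp_force: 35.6
eef_pos: [0.4385, -0.2869, 0.1476]
wrist_force: [1.3, 0.6, 0.0]
gripper_width: 0.0405
grasp_force: 35.6
eef_pos: [0.4392, -0.2852, 0.1474]
wrist_force: [-0.2, -0.2, -1.4]
gripper_width: 0.0407
grasp_force: 35.6
eef_pos: [0.4395, -0.2854, 0.1479]
wrist_force: [0.7, -0.3, -1.3]
gripper_width: 0.0401
grasp_force: 35.5
t 25.32 tcp [ 0.4395 -0.2854  0.1479] tool delta [ 0.002   0.0014 -0.0021] tool y ang -1.3457 zdir [-0.002  0.002 -1.   ] F [ 0.7 -0.3 -1.3] w 0.0401
```

View pics/w8.png

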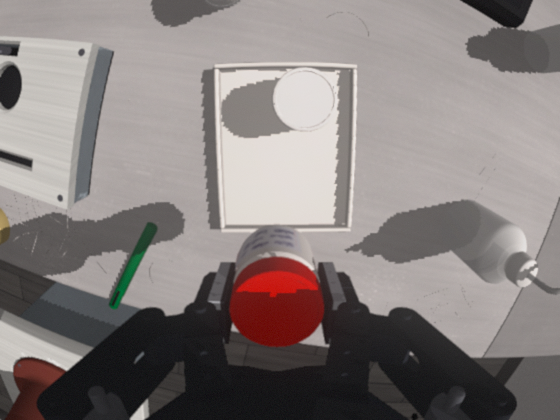

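The view shows the jar held upright. The tray's corners are near (217,66), (356,66), (350,229) and (223,229), with jar_b at (304,100) in the far half and the near half free.

Run:
```python
from h import *
np.set_printoptions(precision=4,suppress=True)
s=env.get_state();c=[onz('wrist',p,.016,s) for p in[(216,65),(357,65),(351,231),(222,231)]]
print(*c,[np.linalg.norm(c[i]-c[i-1]) for i in range(4)]);m=sum(c)/4
xa=(c[0]+c[1]-c[2]-c[3]);xa/=np.linalg.norm(xa);print('centre',m,'x axis',xa,'jarb',onz('wrist',(304,100),.052,s))
p=m-.034*xa;print('place',p);tgt([p[0],p[1],.034])
```

```text
[ 0.545  -0.2097  0.016 ] [ 0.5724 -0.3245  0.016 ] [ 0.4279 -0.3589  0.016 ] [ 0.4015 -0.243   0.016 ] [np.float64(0.14732755932846608), np.float64(0.11810196354261034), np.float64(0.14857809700212116), np.float64(0.11887315395618743)]
centre [ 0.4867 -0.284   0.016 ] x axis [0.9735 0.2286 0.    ] jarb [ 0.5294 -0.2853  0.052 ]
place [ 0.4536 -0.2918  0.016 ]
t 25.37 tcp [ 0.4397 -0.2856  0.1482] tool delta [0.0123 0.0093 0.1142] tool y ang -1.3459 zdir [-0.002  0.001 -1.   ] F [-0.8 -0.7 -1.5] w 0.0403
```

```bash
f(){ grep -E 'eef|wrist|width|grasp' ; }
(python3 nudge.py '[[0.009,0.0067,0,0,0.03],[0,0,0.025,0,0.03],[0,0,0.03,0,0.03],[0,0,0.03,0,0.03],[0,0,0.015,0,0.03],[0,0,0.01,0,0.03],[0,0,0,0,0.03],[0,0,0,0,0.03]]'
python3 nudge.py '[[0,0,0.002,0,0.03],[0,0,0.002,0,0.03],[0,0,0,0,0.03]]'
python3 nudge.py '[[0,0,0.002,0,0.03],[0,0,0,0,0.03]]' )|f
```

```text
eef_pos: [0.4506, -0.2907, 0.0395]
wrist_force: [0.4, 0.9, -1.4]
gripper_width: 0.0406
grasp_force: 35.6
eef_pos: [0.4512, -0.2911, 0.0364]
wrist_force: [0.1, 0.7, -0.9]
gripper_width: 0.0403
grasp_force: 35.6
eef_pos: [0.4507, -0.2907, 0.0337]
wrist_force: [0.3, -0.6, -1.3]
gripper_width: 0.0403
grasp_force: 35.6
```

```bash
f(){ grep -E 'eef|wrist|width|grasp' ; }
(python3 nudge.py '[[0,0,0.0015,0,0.03],[0,0,0,0,0.03],[0,0,0,0,0.03]]'
python3 nudge.py '[[0,0,0.0013,0,0.03],[0,0,0,0,0.03],[0,0,0,0,0.03]]')|f
```

```text
eef_pos: [0.4505, -0.2905, 0.0318]
wrist_force: [-0.1, 0.5, -1.0]
gripper_width: 0.0399
grasp_force: 35.6
eef_pos: [0.4505, -0.2906, 0.0305]
wrist_force: [-0.6, 0.2, -1.1]
gripper_width: 0.0402
grasp_force: 35.7
```

```bash
f(){ grep -E 'eef|wrist|width|grasp' ; }
(python3 nudge.py '[[0,0,0.0012,0,0.03],[0,0,0,0,0.03],[0,0,0,0,0.03]]'
python3 nudge.py '[[0,0,0.001,0,0.03],[0,0,0,0,0.03],[0,0,0,0,0.03]]')|f
```

```text
eef_pos: [0.4507, -0.2906, 0.0305]
wrist_force: [-2.2, 2.2, 5.4]
gripper_width: 0.0403
grasp_force: 36.2
eef_pos: [0.4507, -0.2907, 0.0305]
wrist_force: [-5.8, 4.1, 12.4]
gripper_width: 0.0405
grasp_force: 36.8
```

```bash
f(){ grep -E 'eef|wrist|width|grasp' ; }
(python3 nudge.py '[[0,0,-0.002,0,0.03],[0,0,0,0,0.03],[0,0,0,0,0.044],[0,0,0,0,0.05],[0,0,0,0,0.058],[0,0,0,0,0.06],[0,0,0,0,0.06]]'
python3 nudge.py '[[0,0,-0.005,0,0.06],[0,0,-0.01,0,0.06],[0,0,-0.02,0,0.06],[0,0,-0.03,0,0.06],[0,0,-0.035,0,0.06],[0,0,-0.035,0,0.06],[0,0,-0.035,0,0.06],[0,0,0,0,0.06]]')|f
python3 - <<'E'
from h import *
bar();im={n:env.capture(n)[:,:,::-1].copy() for n in('wrist','scene','side')}
o=np.zeros((600,800,3),np.uint8)
o[:300,:400]=cv2.resize(im['wrist'],(400,300));o[:300,400:]=cv2.resize(im['scene'][140:350,160:440],(400,300));o[300:,:400]=cv2.resize(im['side'][170:320,230:430],(400,300))
cv2.imwrite('pics/z9.png',o)
E
```

```text
eef_pos: [0.4505, -0.2906, 0.0303]
wrist_force: [-0.6, 0.4, -1.1]
gripper_width: 0.06
grasp_force: 0.0
eef_pos: [0.4541, -0.2935, 0.2111]
wrist_force: [0.4, -0.2, 1.3]
gripper_width: 0.0603
grasp_force: 0.0
bar rows (closed 7-10) [15 16] [4 6]
```

View pics/z9.png

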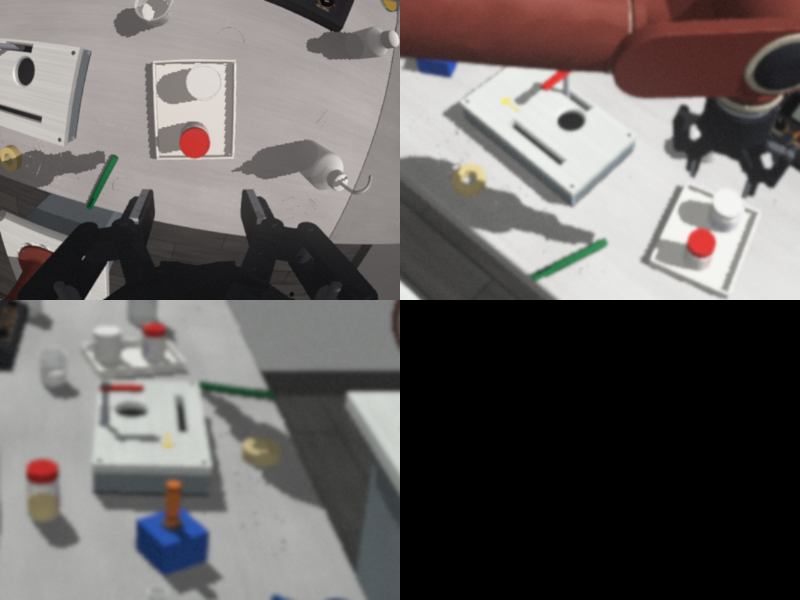

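The three views show the red-lidded jar upright in the tray's free half (wrist panel, 195,142) beside jar_b. The nest is empty, the hold-down is open, the pin is upright in its stand (side panel, 172,505), and the bystanders are in place.

```bash
python3 nudge.py '[[0,0,0,0,0.06],[0,0,0,0,0.06],[0,0,0,0,0.06]]'; python3 -c "from workcell import env;print(env.job_done())"
```

```text
t: 29.15
eef_pos: [0.45, -0.2901, 0.1989]
orientation: [-3.12, -0.349, 0.003]
wrist_force: [0.2, -0.3, 0.2]
gripper_width: 0.0599
grasp_force: 0.0
the job is handed in; nothing more can be done
None
```

The job is handed in at about 29 s: slide drawn to its stop by the pin in the hole, pin back upright in its stand, red-lidded jar upright in the tray beside jar_b; while searching, friction from the tip dragged the slide about 25 mm open, and I dragged it closed again before finding the hole.

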